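# Roll a sleeve up the jig's loading ramp and hold it at the stop

## Robot

A 6-joint arm with a two-finger parallel gripper is mounted at the origin on the work surface. World frame = base frame: x ahead of the robot, y to its left, z up, the work surface at z = 0. Lengths are in m, angles in rad, forces in N, time in s.
With the tool pointing down it reaches from about 0.35 to 1 m from the base axis. Payload 7.1 kg.
Tool frame: the origin (TCP) lies between the finger pads; the fingertips stand 22 mm ahead of it and the grasp point (between the pads) lies 3 mm ahead of it; z points along the fingers, x is the direction in which the jaws open and shut, and the axes are right-handed (so a half turn about z gives the same grasp; the last joint's range is limited). The gripper opens to 85 mm and grips with 20 to 120 N. Pads are 22 mm wide; open, the fingers measure 114 mm over their backs; the gripper's body (76 mm by 85 mm) begins 54 mm behind the grasp point. The pads swing forward as they close: fully open they stand 13 mm farther back than shut.
Start: joints at [1.233, 0.423, 1.63, -0, 1.089, -0.019], TCP at [0.196, 0.594, 0.253] pointing down, gripper open.
Joint ranges: [-3, 3], [-0.9, 2.11], [0.09, 2.58], [-1.31, 4.45], [0.11, 2.69], [-2.54, 2.54]. Speed limits (rad/s): [2.39, 2.39, 3.01, 3.14, 3.14, 3.14].

## Interface

Orientations are given as a 3x3 rotation matrix whose columns are the frame's x, y, z axes.
In Python, from station import telemetry, viewer, env gives the robot as it stands. The module is installed in compiled form; this text tells all that it offers.
- The arm moves only by the shell command python3 -m inch 'ROWS' [OPENING] [FORCE]. ROWS is JSON, a list of rows, each an object with "dp": the shift along the tool's x, y, z in mm, a list of three; "dr": the turn, a rotation vector about the tool's x, y, z in degrees, a list of three. A call has 1 to 12 rows; each row shifts and turns the commanded pose from where the row before left it, along the tool's axes as they then stand; what a row does not reach is not made up. A row lasts 1/10 s, in which the tool goes at most 50 mm and 8.59 degrees, less where a joint would pass 70% of its speed; a pose out of reach is approached as far as the arm can. A call is refused whole if a number of a shift passes 50 or a number of a turn 8.59, either way. A call with a gripper value outside its range is refused whole. OPENING is the gripper's target within -1 to 1 (fully open at 1, half-way at 0, shut at -1), set as the call begins (- or left out, the last holds). The fingers move at their own pace and stop on an object; FORCE is the grip in N (left out, the last holds). Time passes only in rows, so rows that do not move let the fingers close. It gives the time, the measured TCP pose, the force and the opening at its end, in the units of the state.
- telemetry.read_state(): the state, without advancing time (a new reading comes with each control period).
- viewer.grab_frame(name): name is "scene" or "top"; returns (picture, depth): 400x640x3 uint8, red, green, blue; 400x640 float32, m along the optical axis (not along the pixel's ray), 0 where there is no reading.
- viewer.calibration(name): a dict with "camera_matrix" (3x3 intrinsics, pixels), "world_to_cam" (4x4, takes a point from world to camera coordinates). Camera axes: x right, y up, looking along -z (the intrinsics and any distortion apply to the point x, -y, -z); pixel columns grow to the right and rows downward; lengths in m; the calibration is good to about 2 mm. A picture is of the moment at which its call begins. calibration takes no time and is no camera call.
- env.job_done(): hands the job in, once; it reports no verdict.
The state is a dict: "time_s": time; "qpos": joint angles; "joint_velocities": joint speeds; "effort": joint torques, N m; "tool_pos": TCP position; "eef_rot": TCP orientation; "contact_force": force on the tool from outside, world axes, zero at the start; "moment": the same for the moment, N m; "width": opening from 0.0 (shut) to 1.0 (fully open).
Only numpy, scipy, OpenCV 4.12 (cv2) and the standard library are available. Lean on these libraries where they do the work, as an engineer would, in place of code of your own. Each camera call takes 0.05 s, during which the arm holds its last target. There are 200 camera calls.

## Task

On the drilling jig's loading ramp, put the fingers behind the thicker of the two cylinders (the sleeve) and push it slowly up its lane until it lies flat against the stop plate at the top, never letting it get away, shoot ahead or roll back down, and never lifting it. Finish while still holding it pressed against the stop with the fingers, because it rolls back if let go. Leave the thinner pin at the foot of the other lane, and the things standing about, where they are.

Things in the scene. Friction and masses are not known exactly. Their poses are not given: they have to be found in the camera images.
- deck: sloping dark steel deck of the loading ramp, with two lanes. Origin: on the rolling surface, midway between the lanes, at the lip's inner face, 32 mm above the bench. x points up the slope along the lanes (0.155 rad above level), y across them, z square to the deck, up. Lanes: 95 mm wide, centred on y = +51 and -51 mm, parted and flanked by ribs 6 mm thick, 14 mm tall. Stop face at x = 230 mm.
- jig: pale aluminium base plate 290 x 215 x 10 mm under the ramp, fixed to the bench; it reaches 25 mm downhill of the lip. Origin: under the ramp's middle, on the bench; x level, uphill; z up. Across the deck's foot runs a lip 8 mm thick and 8 mm tall above the deck (deck x = -8 to 0), the full width of both lanes
- stop: steel stop plate across the top of both lanes, 209 mm wide, 16 mm thick, 34 mm tall above the deck. Origin: in the middle of the face that looks down the slope, on the deck surface; axes parallel to the deck's.
- sleeve: the thicker cylinder: plain steel sleeve, 44 mm diameter, 90 mm long, dark 32 mm bore seen at its ends, 0.35 to 0.65 kg, oily (friction about 0.35). Starts at the foot of either lane, lying across it against the lip (axis 17 mm up the slope from it). Rolls back freely if let go. Origin: its centre, on the axis, 22 mm above the deck. Own y = its axis; x and z turn as it rolls.
- pin: the thinner cylinder: solid plain steel pin, 30 mm diameter, 90 mm long, about 0.4 kg, lying in the other lane against the lip. Origin: its centre; its own y is its axis.
- oiler: grey plastic oil bottle with a black cap, 52 mm across, 130 mm tall; origin: centre of its underside (bystander, loose)
- brush: bench brush with a dark wooden handle, lying; origin on its underside (bystander, loose)
- collar: dark steel ring, 48 mm across, 22 mm tall, lying flat beside the ramp; origin: centre of its underside (bystander, loose)
- race: bright steel ring, 38 mm across, 14 mm tall, lying flat beside the ramp; origin: centre of its underside (bystander, loose)
- vblock: dark steel block 45 x 40 x 30 mm (tall) just beyond the ramp's high end; origin: centre of its underside (bystander, loose)
- screwdriver: screwdriver with a black handle, lying; origin on its underside (bystander, loose)
- tin: open aluminium tin, 74 mm across, 80 mm tall; origin: centre of its underside (bystander, loose)
Mind the look-alikes: they are no part of the job. What is shaped like the sleeve but brown, purple or yellow is not meant.

How it is judged:
On the way:
1. the sleeve is being pushed by the fingers in the upper half of the ramp, on the deck (x of sleeve in the frame of deck above 0.12 m and contact force between the fingers and sleeve above 0.1 N and not (z of sleeve in the frame of deck above 0.032 m)).
At the end, for the whole second after the job is handed in: Sleeve on the deck (axis 18-26 mm above it) against the stop (axis 204-212 mm up the slope from the lip), square to the lane within 0.05 rad, at rest, pressed on the stop with over 0.5 N by the fingers, which push it with over 0.3 N; pin within 20 mm of its start (x of sleeve in the frame of deck between 0.204 and 0.212 m and z of sleeve in the frame of deck between 0.018 and 0.026 m and angle between the y axis of sleeve and the y axis of deck, either way round below 0.05 rad and contact force between sleeve and stop above 0.5 N and contact force between the fingers and sleeve above 0.3 N and linear speed of sleeve below 0.02 m/s and distance of pin from where it was at the start of the episode below 0.02 m); the arm keeps its last pose, push and grip.
It fails at once if the sleeve is lifted more than 10 mm off the deck (z of sleeve in the frame of deck above 0.032 m).
It fails at once if the sleeve gets away: it moves faster than 0.25 m/s (shot ahead, or rolling back freely for about 30 mm) (linear speed of sleeve above 0.25 m/s).
It fails at once if the pin is moved more than 20 mm (distance of pin from where it was at the start of the episode above 0.02 m).
It fails at once if a bystander is moved more than 25 mm (distance of any of oiler, brush, collar, race, vblock, screwdriver, tin from where it was at the start of the episode above 0.025 m).
It also fails if it takes over 45 s, if anything falls off the work surface, if the arm or the gripper's body presses on something with over 40 N, if the wrist force passes 120 N, or if a joint passes its speed limit or range.

## Working session

There is one attempt and no reset: what is moved stays moved. The work goes in short steps, Python scripts to look and compute and a shell command to move; the robot and the scene stay as the last step left them, time stands still between calls to the robot, and variables do not carry over. Pictures are saved under pics/ and viewed, about 8 in all and at most 12, crops included, and the job is handed in when it is done.

```bash
mkdir -p pics
cat > h.py <<'E'
import numpy as np,cv2
from station import telemetry,viewer,env
def grab(n,f):
    p,d=viewer.grab_frame(n); cv2.imwrite(f'pics/{f}.png',p[:,:,::-1]); np.savez(f'pics/{f}.npz',p=p,d=d); return p,d
def pts(n,d):
    c=viewer.calibration(n);K=np.array(c['camera_matrix']);T=np.linalg.inv(np.array(c['world_to_cam']))
    v,u=np.mgrid[0:d.shape[0],0:d.shape[1]]
    X=np.stack([(u-K[0,2])/K[0,0]*d,-(v-K[1,2])/K[1,1]*d,-d],-1)
    return X@T[:3,:3].T+T[:3,3]
E
python3 - <<'E'
from h import *
for n in('scene','top'):
    p,d=grab(n,n+'0'); print(viewer.calibration(n))
s=telemetry.read_state();print(s)
E
```

```text
{'camera_matrix': array([[516.36007737,   0.        , 311.5039149 ],
       [  0.        , 516.36007737, 199.32967604],
       [  0.        ,   0.        ,   1.        ]]), 'world_to_cam': array([[ 0.2753688 ,  0.96128481, -0.01017564, -0.15376666],
       [-0.68584034,  0.20386038,  0.69861576,  0.30856684],
       [ 0.67364312, -0.18539812,  0.71542468, -1.78509164],
       [ 0.        ,  0.        ,  0.        ,  1.        ]])}
{'camera_matrix': array([[497.41205373,   0.        , 325.9447867 ],
       [  0.        , 497.41205373, 198.8306619 ],
       [  0.        ,   0.        ,   1.        ]]), 'world_to_cam': array([[-0.01076721, -0.99993288, -0.00427749,  0.01507397],
       [ 0.99023008, -0.01125729,  0.13898797, -0.52423812],
       [-0.13902679, -0.00273918,  0.99028483, -1.42563821],
       [ 0.        ,  0.        ,  0.        ,  1.        ]])}
{'time_s': 0.1, 'qpos': array([ 1.23303501e+00,  4.23773086e-01,  1.63061360e+00,  1.91473884e-05,
        1.08857621e+00, -1.89777509e-02]), 'joint_velocities': array([ 0.00144729, -0.00146621, -0.00284575,  0.00059265, -0.00065343,
        0.00041902]), 'effort': array([ 4.19498974e-04, -5.58427405e+01, -2.82445318e+01,  2.63144659e-05,
        3.00385625e-03,  5.73045099e-05]), 'tool_pos': array([0.19568838, 0.59309263, 0.25261797]), 'eef_rot': array([[ 3.13419769e-01,  9.49614568e-01, -4.70069540e-04],
       [ 9.49613697e-01, -3.13420118e-01, -1.28719782e-03],
       [-1.36967105e-03, -4.29512315e-05, -9.99999061e-01]]), 'contact_force': array([-0.53595348,  0.09025611,  0.04146249]), 'moment': array([0.02087915, 0.01489121, 0.02600189]), 'width': 1.0004724219012402}
```

View pics/scene0.png

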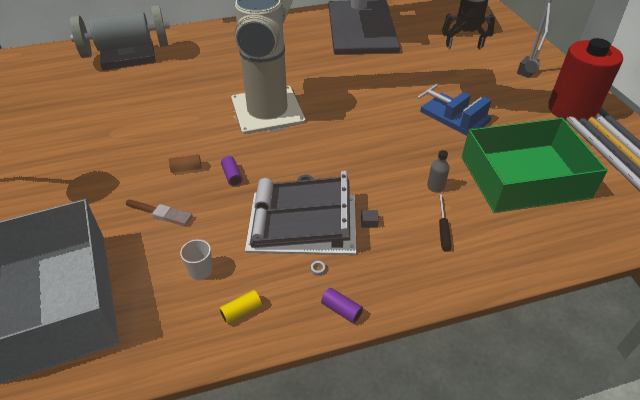

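View pics/top0.png

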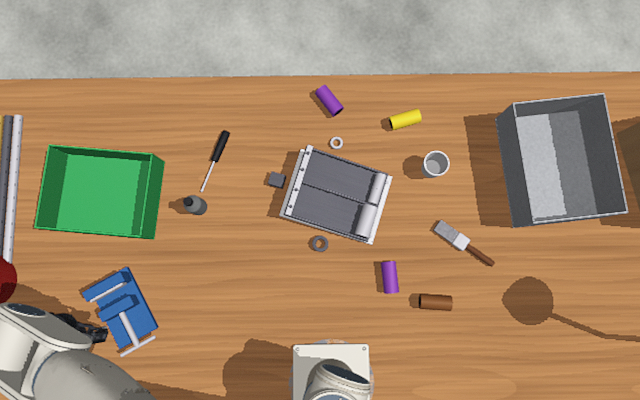

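The ramp is around top pixel (338,195), going uphill to the left (+y). The cylinders lie at (380,187) and (368,220), and the nearer one looks thicker. I'll zoom in and fit the deck frame from depth.

Run:
```python
from h import *
z=np.load('pics/top0.npz');p,d=z['p'],z['d'];P=pts('top',d)
c=p[135:255,260:410];cv2.imwrite('pics/c1.png',cv2.resize(c,None,fx=5,fy=5,interpolation=cv2.INTER_CUBIC)[:,:,::-1])
# deck plane
m=np.zeros(d.shape,np.uint8)
cv2.fillPoly(m,[np.array([[318,158],[362,173],[357,190],[310,180]])],1)
cv2.fillPoly(m,[np.array([[305,190],[350,202],[345,225],[297,210]])],1)
X=P[(m>0)&(d>0)]
for _ in range(5):
    A=np.c_[X[:,:2],np.ones(len(X))];k=np.linalg.lstsq(A,X[:,2],rcond=None)[0];r=X[:,2]-A@k;X=X[abs(r)<max(2*r.std(),.0015)]
g=k[:2];print('slope',np.arctan(np.hypot(*g)),'yaw uphill',np.arctan2(g[1],g[0]),k,r.std(),len(X))
for u,v in[(308,149),(390,178),(375,241),(283,216),(368,220),(380,187),(363,216),(374,183)]:print(u,v,P[v,u])
```

```text
slope 0.15452344370505255 yaw uphill 1.260382695245033 [0.04757887 0.14832074 0.02715009] 0.002475417347054398 1945
308 149 [0.65817938 0.05850589 0.1055897 ]
390 178 [ 0.59010052 -0.18473876  0.00521249]
375 241 [ 0.40127664 -0.13566724 -0.00373245]
283 216 [0.47789328 0.13789114 0.01002327]
368 220 [ 0.45673009 -0.10968106  0.07612614]
380 187 [ 0.55401846 -0.14799083  0.05965681]
363 216 [ 0.46843864 -0.09580784  0.07489476]
374 183 [ 0.56609699 -0.13093618  0.05902282]
```

View pics/c1.png

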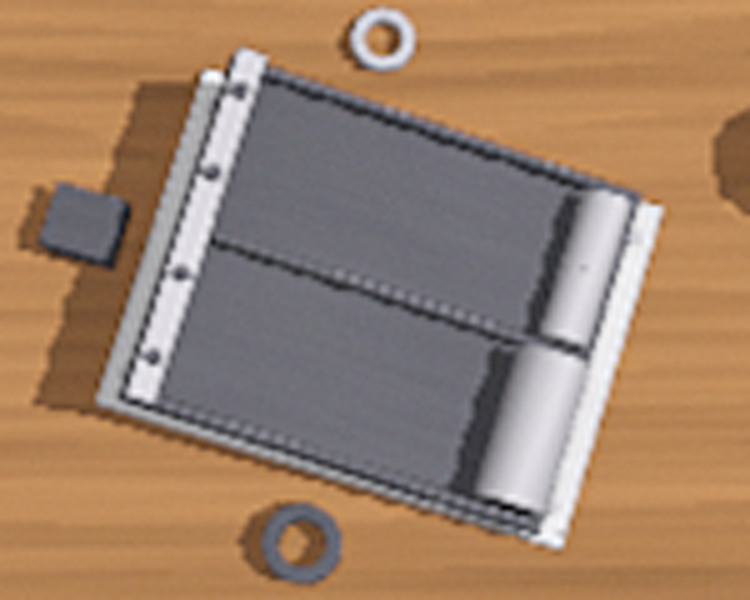

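Run:
```python
from h import *
z=np.load('pics/top0.npz');P=pts('top',z['d']);P2=pts('scene',np.load('pics/scene0.npz')['d'])
from scipy.spatial.transform import Rotation as R
def dfr(yaw,a=.155):
    x=np.array([np.cos(a)*np.cos(yaw),np.cos(a)*np.sin(yaw),np.sin(a)]);y=np.array([-np.sin(yaw),np.cos(yaw),0]);return np.c_[x,y,np.cross(x,y)]
def fit(P,name):
    yaw=1.26
    box=lambda Q,c,h:Q[(abs(Q-c)<h).all(1)]
    X=P.reshape(-1,3);X=X[(abs(X[:,0]-.5)<.25)&(abs(X[:,1])<.3)]
    # cylinder tops: axis direction; origin guess
    for it in range(4):
        D=dfr(yaw)
        if it==0:O=np.array([.505,-.145,.032])
        L=(X-O)@D
        S=L[(L[:,2]>.034)&(L[:,2]<.05)&(L[:,0]<.06)&(L[:,0]>-.03)&(L[:,1]>0)&(L[:,1]<.11)]
        Q=L[(L[:,2]>.022)&(L[:,2]<.04)&(L[:,0]<.05)&(L[:,0]>-.03)&(L[:,1]<0)&(L[:,1]>-.11)]
        T=L[(L[:,2]>.03)&(L[:,2]<.045)&(L[:,0]>.2)&(L[:,0]<.27)&(abs(L[:,1])<.12)]
        K=L[(abs(L[:,2])<.006)&(L[:,0]>.06)&(L[:,0]<.16)&(abs(L[:,1])<.09)]
        mm=lambda A:(np.percentile(A,2,axis=0)*1000).round(1).tolist()+(np.percentile(A,98,axis=0)*1000).round(1).tolist()
        sl=np.polyfit(S[:,1],S[:,0],1)[0];st=np.polyfit(T[:,1],T[:,0],1)[0]
        print(name,it,yaw,'S',mm(S),len(S),'pin',mm(Q),'T',mm(T),'deckz',np.median(K[:,2])*1e3,'slopes',sl,st)
        yaw+=-(st)*.8
        # re-centre using stop top (x 230..246) and (y -104.5..104.5)
        a=np.percentile(T,2,axis=0);b=np.percentile(T,98,axis=0)
        O=O+D@np.array([(a[0]+b[0])/2-.238,(a[1]+b[1])/2,np.median(K[:,2])])
    print('O',O)
fit(P,'top');fit(P2,'scene')
```

```text
top 0 1.26 S [11.5, 14.4, 34.3, 45.3, 101.4, 46.0] 343 pin [12.5, -85.5, 22.3, 37.0, -2.2, 31.5] T [241.1, -94.0, 30.2, 256.3, 106.4, 40.7] deckz -1.8426810153220459 slopes 0.019570369027208698 0.0048220954510446255
top 1 1.2561423236391642 S [-0.3, 8.3, 34.5, 34.9, 95.0, 47.7] 384 pin [0.6, -92.4, 22.2, 26.5, -5.4, 33.3] T [230.5, -98.6, 30.3, 245.7, 101.3, 42.0] deckz -0.4084943238461692 slopes 0.023514881356672204 -0.002644718135324025
top 2 1.2582580981474234 S [-0.3, 7.0, 34.6, 35.5, 93.6, 48.0] 390 pin [0.3, -93.7, 22.2, 26.5, -6.9, 33.7] T [230.4, -100.4, 30.5, 245.5, 99.4, 42.3] deckz -0.04815233462670081 slopes 0.023511628587205846 -0.0005948841478007119
top 3 1.258734005465664 S [-0.2, 7.4, 34.5, 35.7, 94.0, 48.1] 391 pin [0.3, -93.2, 22.3, 26.5, -6.4, 33.7] T [230.4, -100.0, 30.5, 245.6, 99.8, 42.4] deckz -0.00024679121189899916 slopes 0.025830691880189677 0.00022212780248807225
O [ 0.50170702 -0.13243975  0.03138304]
scene 0 1.26 S [9.4, 10.2, 34.5, 42.9, 99.2, 45.5] 296 pin [10.7, -89.8, 22.4, 34.9, -3.0, 31.6] T [239.0, -98.9, 30.1, 253.9, 105.4, 39.9] deckz -0.8625501130773252 slopes 0.007176546274725052 0.006187125080884251
scene 1 1.2550502999352926 S [0.6, 7.0, 34.5, 34.4, 96.0, 46.4] 308 pin [1.2, -93.0, 22.6, 26.6, -4.4, 32.4] T [230.9, -101.0, 30.6, 245.5, 103.4, 40.8] deckz -0.08627787531547494 slopes 0.004874572719293411 0.0020263848894444296
scene 2 1.253429192023737 S [0.3, 5.8, 34.6, 34.1, 94.8, 46.5] 309 pin [1.1, -94.2, 22.5, 26.4, -5.6, 32.5] T [230.8, -101.8, 30.7, 245.2, 102.6, 40.9] deckz -0.03898952847696447 slopes 0.0033864033960983773 0.0005210471258111453
scene 3 1.2530123543230882 S [0.3, 5.4, 34.7, 34.0, 94.4, 46.5] 309 pin [1.1, -94.6, 22.5, 26.4, -5.9, 32.5] T [230.8, -102.1, 30.7, 245.2, 102.3, 40.9] deckz 0.025759649676168648 slopes 0.003028116893531203 0.00011142511302913459
O [ 0.50292378 -0.13522808  0.03237936]
```

```bash
python3 -m inch '[{"dp":[-20,10,0],"dr":[0,0,8.5]},{"dp":[-42,20,0],"dr":[0,0,8.5]},{"dp":[-45,15,0],"dr":[0,0,8.5]},{"dp":[-45,15,0],"dr":[0,0,8.5]}]' 0.2
```

```text
time_s: 0.5
tool_pos: [0.1639, 0.4345, 0.2527]
eef_rot: [[0.795, 0.606, -0.0], [0.606, -0.795, -0.001], [-0.001, 0.001, -1.0]]
contact_force: [0.1, 0.5, 0.1]
width: 0.597
```

```bash
cat >> h.py <<'E'
from scipy.spatial.transform import Rotation as R
yaw,a=1.256,.155
dx=np.array([np.cos(a)*np.cos(yaw),np.cos(a)*np.sin(yaw),np.sin(a)]);dy=np.array([-np.sin(yaw),np.cos(yaw),0]);D=np.c_[dx,dy,np.cross(dx,dy)]
O=np.array([.5023,-.134,.032]);G=np.c_[-dy,-dx,-D[:,2]]
def go(x,y,zz):
    s=telemetry.read_state();M=np.array(s['eef_rot']);p=np.array(s['tool_pos'])
    t=O+D@np.array([x,y,zz])/1e3
    print('t',s['time_s'],'deck tcp',((p-O)@D*1e3).round(1),'target',t.round(4),'dp',(M.T@(t-p)*1e3).round(1),'dp in goal axes',(G.T@(t-p)*1e3).round(1),'dr',(R.from_matrix(M.T@G).as_rotvec(degrees=True)).round(2),'F deck',(D.T@s['contact_force']).round(2),'w',s['width'])
E
python3 -c "
from h import *
go(-30,50,130)"
```

```text
t 0.5 deck tcp [464.7 497.8 150.8] target [ 0.4394 -0.1658  0.1558] dp [-144.8  644.3   97.4] dp in goal axes [447.8 494.7  20.8] dr [ 8.23  4.31 55.24] F deck [ 0.47  0.07 -0.02] w 0.5966474983359805
```

```bash
python3 -m inch '[{"dp":[6,44,0],"dr":[0,0,7.9]},{"dp":[12,43,0],"dr":[0,0,7.9]},{"dp":[18,41,0],"dr":[0,0,7.9]},{"dp":[23,38,0],"dr":[0,0,7.9]},{"dp":[28,35,0],"dr":[0,0,7.9]},{"dp":[33,31,0],"dr":[0,0,7.9]},{"dp":[37,26,0],"dr":[0,0,7.9]},{"dp":[0,0,0],"dr":[0,0,0]}]'; python3 -c "
from h import *
go(-30,50,130)"
```

```text
time_s: 1.3
tool_pos: [0.3898, 0.2128, 0.2534]
eef_rot: [[0.951, -0.31, 0.001], [-0.31, -0.951, -0.0], [0.001, -0.0, -1.0]]
contact_force: [-0.1, 0.3, -0.0]
width: 0.603
t 1.3 deck tcp [325.6 214.4 173.2] target [ 0.4394 -0.1658  0.1558] dp [164.5 344.5  97.8] dp in goal axes [164.4 355.6  43.2] dr [ 8.88 -0.08 -0.04] F deck [ 0.23  0.13 -0.04] w 0.6028415934216489
```

```bash
python3 -m inch '[{"dp":[18,38,0],"dr":[0,0,0]},{"dp":[18,38,0],"dr":[0,0,0]},{"dp":[18,38,0],"dr":[0,0,0]},{"dp":[18,38,0],"dr":[0,0,0]},{"dp":[18,38,0],"dr":[0,0,0]},{"dp":[18,38,0],"dr":[0,0,0]},{"dp":[18,38,0],"dr":[0,0,0]},{"dp":[19,39,0],"dr":[0,0,0]},{"dp":[19,39,20],"dr":[4.4,0,0]},{"dp":[0,0,20],"dr":[4.4,0,0]},{"dp":[0,0,0],"dr":[0,0,0]}]'; python3 -c "
from h import *
go(-30,50,80)
grab('top','t1');grab('scene','s1')
a=cv2.imread('pics/t1.png')[120:300,260:480];b=cv2.imread('pics/s1.png')[120:300,190:410]
cv2.imwrite('pics/v1.png',np.hstack([cv2.resize(i,(400,327),interpolation=2) for i in (a,b)]))"
```

```text
time_s: 2.4
tool_pos: [0.4378, -0.1608, 0.2109]
eef_rot: [[0.952, -0.302, 0.042], [-0.305, -0.941, 0.149], [-0.005, -0.155, -0.988]]
contact_force: [-0.3, 0.1, -0.6]
width: 0.599
t 2.4 deck tcp [-17.3  53.  183.8] target [ 0.4418 -0.1584  0.1064] dp [  3.6  12.8 103.8] dp in goal axes [  3.   12.7 103.8] dr [-0.03  0.35  0.22] F deck [-0.12  0.31 -0.58] w 0.5987445625527208
```

View pics/v1.png

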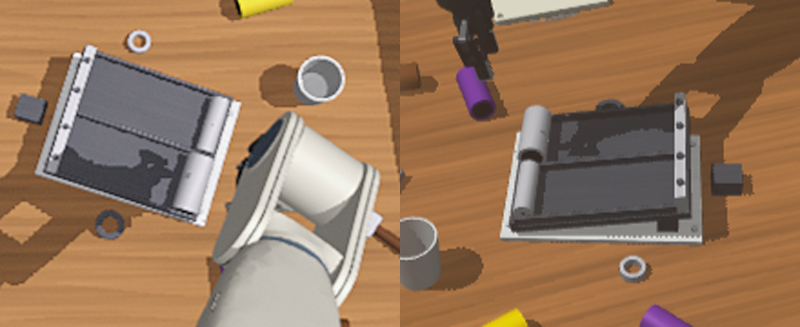

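```bash
python3 -m inch '[{"dp":[1,7,40],"dr":[0,0,0]},{"dp":[2,9,40],"dr":[0,0.35,0.2]},{"dp":[0,0,24],"dr":[0,0,0]},{"dp":[0,0,25],"dr":[0,0,0]},{"dp":[0,0,15],"dr":[0,0,0]},{"dp":[0,0,7],"dr":[0,0,0]},{"dp":[0,0,0],"dr":[0,0,0]}]'; python3 -c "
from h import *
go(-20,50,31)
grab('scene','s2');b=cv2.imread('pics/s2.png')[150:270,220:380]
cv2.imwrite('pics/v2.png',cv2.resize(b,None,fx=5,fy=5,interpolation=2))"
```

```text
time_s: 3.2
tool_pos: [0.4456, -0.153, 0.0619]
eef_rot: [[0.953, -0.299, 0.051], [-0.303, -0.942, 0.144], [0.005, -0.153, -0.988]]
contact_force: [0.2, 0.3, -0.3]
width: 0.598
t 3.2 deck tcp [-30.6  48.   35. ] target [ 0.4472 -0.1419  0.0595] dp [ -1.9 -10.6   4. ] dp in goal axes [ -2.  -10.6   4. ] dr [ 0.1  -0.24  0.41] F deck [ 0.26 -0.11 -0.34] w 0.5984046952906167
```

View pics/v2.png

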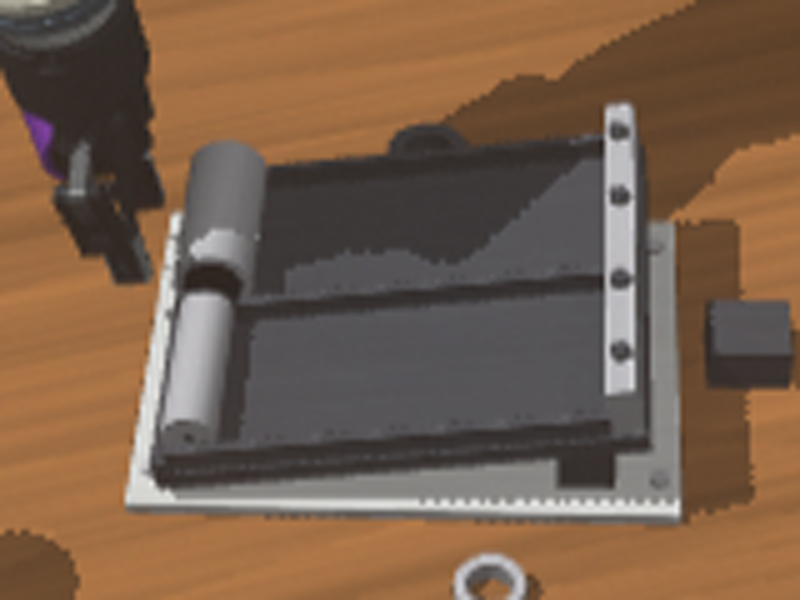

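```bash
python3 -c "
from h import *
c=viewer.calibration('scene');K=np.array(c['camera_matrix']);W=np.array(c['world_to_cam'])
for l in [(-20,15,13),(-42,15,13),(-20,15,8),(-20,15,18),(-20,22,13),(-20,80,13)]:
    q=W[:3,:3]@(O+D@np.array(l)/1e3)+W[:3,3];u=K[0,0]*q[0]/-q[2]+K[0,2];v=-K[1,1]*q[1]/-q[2]+K[1,2];print(l,(u-220)*5,(v-150)*5)
"
python3 -m inch '[{"dp":[-1,-4,2],"dr":[0,0,0.2]},{"dp":[-1,-3,2],"dr":[0,-0.2,0.2]},{"dp":[0,-2,0],"dr":[0,0,0]}]'; python3 -c "
from h import *
go(-16,50,31)"
```

```text
(-20, 15, 13) 152.26663481626758 288.865589005424
(-42, 15, 13) 113.13250290781355 292.3890357040618
(-20, 15, 8) 154.53617212721156 295.12075529178685
(-20, 15, 18) 149.98571690118808 282.57905616211474
(-20, 22, 13) 153.78526211404449 279.5387057311383
(-20, 80, 13) 165.9740946863046 204.67911456107657
time_s: 3.55
tool_pos: [0.4464, -0.1443, 0.0596]
eef_rot: [[0.95, -0.308, 0.049], [-0.312, -0.939, 0.145], [0.001, -0.153, -0.988]]
contact_force: [0.8, 0.3, -0.9]
width: 0.602
t 3.55 deck tcp [-22.5  50.   31.4] target [ 0.4484 -0.1381  0.0602] dp [-0.  -6.5  0.4] dp in goal axes [-0.  -6.5  0.4] dr [ 0.09 -0.1  -0.13] F deck [ 0.41 -0.69 -0.99] w 0.601607574504662
```

The fingertips reproject where they appear in the picture, about 15–17 mm above the deck. I'll lower 3 mm and start pushing.

```bash
python3 -m inch '[{"dp":[0,0,3],"dr":[0,0,0]},{"dp":[0,-2,0],"dr":[0,0,0]},{"dp":[0,-2,0],"dr":[0,0,0]},{"dp":[0,-2,0],"dr":[0,0,0]},{"dp":[0,-2,0],"dr":[0,0,0]},{"dp":[0,-2,0],"dr":[0,0,0]},{"dp":[0,-2,0],"dr":[0,0,0]},{"dp":[0,-2,0],"dr":[0,0,0]},{"dp":[0,-2,0],"dr":[0,0,0]},{"dp":[0,-2,0],"dr":[0,0,0]},{"dp":[0,-2,0],"dr":[0,0,0]},{"dp":[0,-2,0],"dr":[0,0,0]}]'; python3 -c "
from h import *
go(180,50,28)
p,d=grab('scene','s3');L=(pts('scene',d).reshape(-1,3)-O)@D
S=L[(L[:,2]>.036)&(L[:,2]<.05)&(L[:,0]>0)&(L[:,0]<.2)&(L[:,1]>.0)&(L[:,1]<.1)]
print(len(S),np.percentile(S,[3,50,97],axis=0)*1e3)
cv2.imwrite('pics/v3.png',cv2.resize(cv2.imread('pics/s3.png')[150:270,220:380],None,fx=5,fy=5,interpolation=2))"
```

```text
time_s: 4.75
tool_pos: [0.4532, -0.1233, 0.0596]
eef_rot: [[0.95, -0.308, 0.049], [-0.312, -0.939, 0.145], [0.001, -0.153, -0.988]]
contact_force: [-0.7, -1.4, 1.3]
width: 0.605
t 4.75 deck tcp [-0.7 50.  28. ] target [0.5085 0.0465 0.0875] dp [  -0.5 -180.7   -0.3] dp in goal axes [  -0.  -180.7   -0. ] dr [ 0.08 -0.08 -0.13] F deck [-1.33  0.19  1.52] w 0.6054237342351704
306 [[ 7.81261684  5.27904118 36.68237408]
 [33.49739583 47.91776357 41.90148081]
 [48.4407675  91.49741482 47.00746176]]
```

View pics/v3.png

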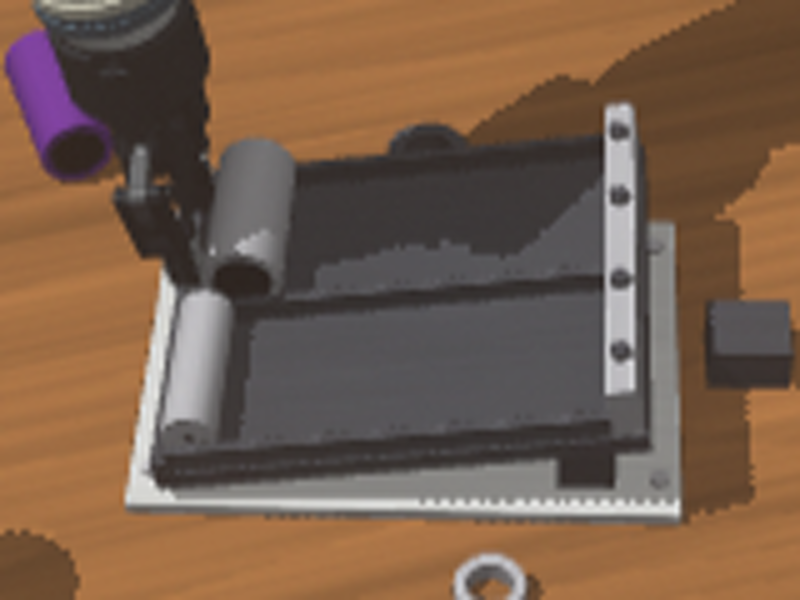

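The sleeve follows squarely, its near end now at (240,280) in the crop with its axis about 33 mm up the slope. I'll continue at 40 mm/s.

```bash
python3 -m inch '[{"dp":[0,-3,0],"dr":[0,0,0]},{"dp":[0,-4,0],"dr":[0,0,0]},{"dp":[0,-4,0],"dr":[0,0,0]},{"dp":[0,-4,0],"dr":[0,0,0]},{"dp":[0,-4,0],"dr":[0,0,0]},{"dp":[0,-4,0],"dr":[0,0,0]},{"dp":[0,-4,0],"dr":[0,0,0]},{"dp":[0,-4,0],"dr":[0,0,0]},{"dp":[0,-4,0],"dr":[0,0,0]},{"dp":[0,-4,0],"dr":[0,0,0]},{"dp":[0,-4,0],"dr":[0,0,0]},{"dp":[0,-4,0],"dr":[0,0,0]}]'; python3 -m inch '[{"dp":[0,-4,0],"dr":[0,0,0]},{"dp":[0,-4,0],"dr":[0,0,0]},{"dp":[0,-4,0],"dr":[0,0,0]},{"dp":[0,-4,0],"dr":[0,0,0]},{"dp":[0,-4,0],"dr":[0,0,0]},{"dp":[0,-4,0],"dr":[0,0,0]},{"dp":[0,-4,0],"dr":[0,0,0]},{"dp":[0,-4,0],"dr":[0,0,0]},{"dp":[0,-4,0],"dr":[0,0,0]},{"dp":[0,-4,0],"dr":[0,0,0]},{"dp":[0,-4,0],"dr":[0,0,0]},{"dp":[0,-4,0],"dr":[0,0,0]}]';  python3 -c "
from h import *
go(175,50,28)
p,d=grab('scene','s4');L=(pts('scene',d).reshape(-1,3)-O)@D
S=L[(L[:,2]>.036)&(L[:,2]<.05)&(L[:,0]>0)&(L[:,0]<.2)&(L[:,1]>.0)&(L[:,1]<.1)]
print(len(S),np.percentile(S,[3,50,97],axis=0)*1e3)
cv2.imwrite('pics/v4.png',cv2.resize(cv2.imread('pics/s4.png')[150:270,220:380],None,fx=5,fy=5,interpolation=2))"
```

```text
time_s: 6.0
tool_pos: [0.4677, -0.079, 0.0668]
eef_rot: [[0.95, -0.308, 0.049], [-0.312, -0.939, 0.145], [0.001, -0.153, -0.988]]
contact_force: [-0.3, -1.7, 1.0]
width: 0.604
time_s: 7.2
tool_pos: [0.4825, -0.0339, 0.0741]
eef_rot: [[0.95, -0.308, 0.049], [-0.312, -0.939, 0.145], [0.001, -0.153, -0.988]]
contact_force: [-0.9, -1.0, 1.4]
width: 0.601
t 7.2 deck tcp [94.5 49.8 27.9] target [0.507  0.0418 0.0867] dp [ -0.4 -80.5  -0.2] dp in goal axes [ -0.2 -80.5  -0.1] dr [ 0.08 -0.08 -0.14] F deck [-1.    0.53  1.6 ] w 0.6010514413551277
325 [[101.22545412   5.31396547  36.30663308]
 [127.52171202  44.04229229  41.45157847]
 [143.42842327  91.75680912  46.70780932]]
```

View pics/v4.png

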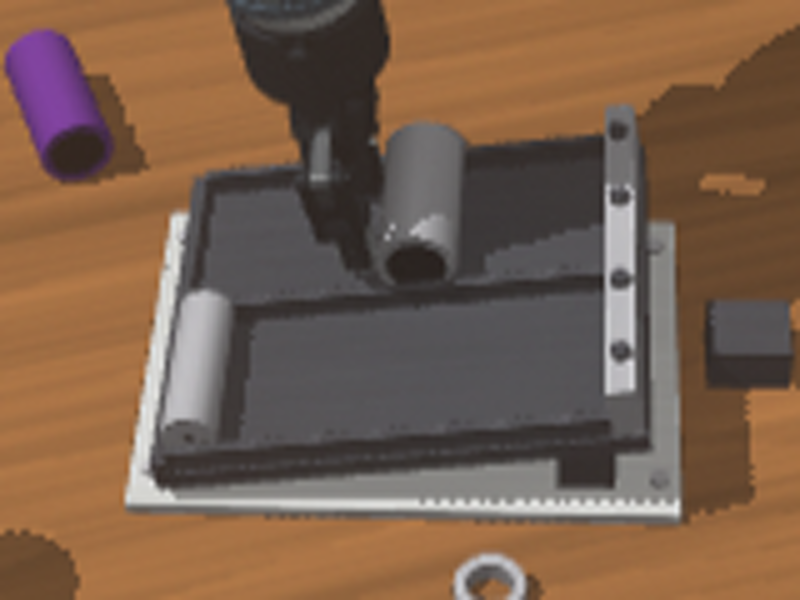

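The sleeve is at about x = 128 mm, still square and in contact (crop (415,200)), and the pin hasn't moved. Next, 70 mm more, slowing near the end.

```bash
python3 -m inch '[{"dp":[0,-4,0],"dr":[0,0,0]},{"dp":[0,-4,0],"dr":[0,0,0]},{"dp":[0,-4,0],"dr":[0,0,0]},{"dp":[0,-4,0],"dr":[0,0,0]},{"dp":[0,-4,0],"dr":[0,0,0]},{"dp":[0,-4,0],"dr":[0,0,0]},{"dp":[0,-4,0],"dr":[0,0,0]},{"dp":[0,-4,0],"dr":[0,0,0]},{"dp":[0,-4,0],"dr":[0,0,0]},{"dp":[0,-4,0],"dr":[0,0,0]},{"dp":[0,-4,0],"dr":[0,0,0]},{"dp":[0,-4,0],"dr":[0,0,0]}]'; python3 -m inch '[{"dp":[0,-3,0],"dr":[0,0,0]},{"dp":[0,-3,0],"dr":[0,0,0]},{"dp":[0,-3,0],"dr":[0,0,0]},{"dp":[0,-3,0],"dr":[0,0,0]},{"dp":[0,-2,0],"dr":[0,0,0]},{"dp":[0,-2,0],"dr":[0,0,0]},{"dp":[0,-2,0],"dr":[0,0,0]},{"dp":[0,-2,0],"dr":[0,0,0]},{"dp":[0,-1,0],"dr":[0,0,0]},{"dp":[0,-1,0],"dr":[0,0,0]}]';  python3 -c "
from h import *
go(175,50,28)"
```

```text
time_s: 8.45
tool_pos: [0.4973, 0.0112, 0.0814]
eef_rot: [[0.95, -0.308, 0.049], [-0.312, -0.939, 0.145], [0.001, -0.153, -0.988]]
contact_force: [-1.7, -2.5, 1.0]
width: 0.6
time_s: 9.45
tool_pos: [0.504, 0.0315, 0.0848]
eef_rot: [[0.95, -0.308, 0.049], [-0.312, -0.939, 0.145], [0.001, -0.153, -0.988]]
contact_force: [-0.3, -2.4, 1.4]
width: 0.599
t 9.45 deck tcp [164.2  49.6  27.8] target [0.507  0.0418 0.0867] dp [ -0.4 -10.8  -0.3] dp in goal axes [ -0.4 -10.8  -0.2] dr [ 0.08 -0.08 -0.13] F deck [-2.17 -0.46  1.76] w 0.5993491565317264
```

```bash
python3 -m inch '[{"dp":[0,-1,0],"dr":[0,0,0]},{"dp":[0,-1,0],"dr":[0,0,0]},{"dp":[0,-1,0],"dr":[0,0,0]},{"dp":[0,-1,0],"dr":[0,0,0]},{"dp":[0,-1,0],"dr":[0,0,0]},{"dp":[0,-1,0],"dr":[0,0,0]},{"dp":[0,-1,0],"dr":[0,0,0]},{"dp":[0,-1,0],"dr":[0,0,0]}]'; python3 -m inch '[{"dp":[0,-0.5,0],"dr":[0,0,0]},{"dp":[0,-0.5,0],"dr":[0,0,0]}]';  python3 -c "
from h import *
go(175,50,28)"
```

```text
time_s: 10.25
tool_pos: [0.5065, 0.0391, 0.086]
eef_rot: [[0.95, -0.308, 0.049], [-0.312, -0.939, 0.145], [0.001, -0.153, -0.988]]
contact_force: [-0.9, -2.2, 0.1]
width: 0.596
time_s: 10.45
tool_pos: [0.5068, 0.04, 0.0862]
eef_rot: [[0.95, -0.308, 0.049], [-0.312, -0.939, 0.145], [0.001, -0.153, -0.988]]
contact_force: [-1.6, -1.9, 0.6]
width: 0.602
t 10.45 deck tcp [173.2  49.6  27.7] target [0.507  0.0418 0.0867] dp [-0.4 -1.8 -0.3] dp in goal axes [-0.4 -1.8 -0.3] dr [ 0.08 -0.08 -0.13] F deck [-2.22  0.94  0.99] w 0.6022357890492268
```

No stop contact yet (force still about 2 N), so I'll go on in half millimetres.

```bash
for i in 1; do python3 -m inch '[{"dp":[0,-0.5,0],"dr":[0,0,0]},{"dp":[0,-0.5,0],"dr":[0,0,0]},{"dp":[0,0,0],"dr":[0,0,0]}]'; python3 -m inch '[{"dp":[0,-0.5,0],"dr":[0,0,0]},{"dp":[0,-0.5,0],"dr":[0,0,0]},{"dp":[0,0,0],"dr":[0,0,0]}]'; done;  python3 -c "
from h import *
go(175,50,28)
p,d=grab('scene','s5');L=(pts('scene',d).reshape(-1,3)-O)@D
S=L[(L[:,2]>.036)&(L[:,2]<.05)&(L[:,0]>.15)&(L[:,0]<.26)&(L[:,1]>.0)&(L[:,1]<.1)]
print(len(S),np.percentile(S,[3,50,97],axis=0)*1e3)
cv2.imwrite('pics/v5.png',cv2.resize(cv2.imread('pics/s5.png')[150:270,220:380],None,fx=5,fy=5,interpolation=2))"
```

```text
time_s: 10.75
tool_pos: [0.5071, 0.0409, 0.0863]
eef_rot: [[0.95, -0.308, 0.049], [-0.312, -0.939, 0.145], [0.001, -0.153, -0.988]]
contact_force: [-0.6, -1.8, 0.8]
width: 0.603
time_s: 11.05
tool_pos: [0.5072, 0.041, 0.0863]
eef_rot: [[0.95, -0.308, 0.048], [-0.312, -0.939, 0.144], [0.001, -0.152, -0.988]]
contact_force: [-1.6, -8.3, 0.5]
width: 0.603
t 11.05 deck tcp [174.3  49.6  27.7] target [0.507  0.0418 0.0867] dp [-0.4 -0.7 -0.3] dp in goal axes [-0.4 -0.7 -0.3] dr [ 0.14 -0.08 -0.11] F deck [-8.23 -1.05  1.8 ] w 0.6027747654519845
361 [[187.88392836   4.5832157   36.17721098]
 [210.12931866  46.43620869  41.2957047 ]
 [241.39747623  91.6488763   46.49346327]]
```

View pics/v5.png

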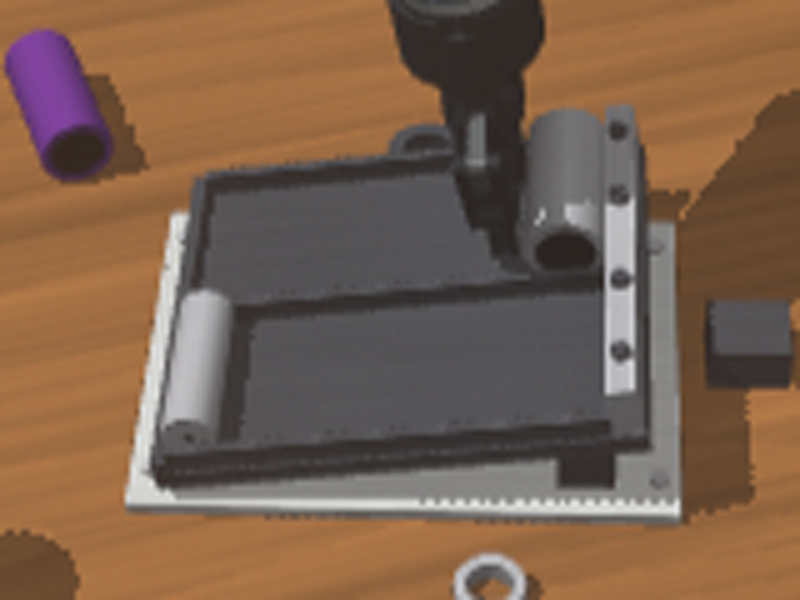

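The sleeve is against the stop (crop (565,190)) and the force has risen from about 2 N to 8 N. I'll press slightly more, hold and check.

```bash
python3 -m inch '[{"dp":[0,-0.3,0],"dr":[0,0,0]},{"dp":[0,0,0],"dr":[0,0,0]},{"dp":[0,0,0],"dr":[0,0,0]},{"dp":[0,0,0],"dr":[0,0,0]},{"dp":[0,0,0],"dr":[0,0,0]}]'; python3 -m inch '[{"dp":[0,0,0],"dr":[0,0,0]},{"dp":[0,0,0],"dr":[0,0,0]},{"dp":[0,0,0],"dr":[0,0,0]}]';  python3 -c "
from h import *
go(175,50,28)
p,d=grab('scene','s6');L=(pts('scene',d).reshape(-1,3)-O)@D
S=L[(L[:,2]>.041)&(L[:,2]<.05)&(L[:,0]>.15)&(L[:,0]<.225)&(L[:,1]>.0)&(L[:,1]<.1)]
print(len(S),np.median(S,axis=0)*1e3,'tilt',np.polyfit(S[:,1],S[:,0],1)[0])
Q=L[(L[:,2]>.022)&(L[:,2]<.04)&(L[:,0]<.05)&(L[:,0]>-.03)&(L[:,1]<-.004)&(L[:,1]>-.11)]
print('pin',np.median(Q,axis=0)*1e3)"
```

```text
time_s: 11.6
tool_pos: [0.5072, 0.0411, 0.0863]
eef_rot: [[0.95, -0.308, 0.048], [-0.312, -0.939, 0.144], [0.001, -0.152, -0.988]]
contact_force: [-2.2, -10.3, 2.5]
width: 0.6
time_s: 11.9
tool_pos: [0.5072, 0.0411, 0.0863]
eef_rot: [[0.95, -0.308, 0.048], [-0.312, -0.939, 0.144], [0.001, -0.152, -0.988]]
contact_force: [-1.7, -9.8, 2.3]
width: 0.602
t 11.9 deck tcp [174.4  49.6  27.7] target [0.507  0.0418 0.0867] dp [-0.4 -0.6 -0.3] dp in goal axes [-0.4 -0.6 -0.3] dr [ 0.15 -0.08 -0.11] F deck [-9.42 -1.4   3.76] w 0.6023432190282101
199 [207.378328    45.82634737  43.37170697] tilt -0.032048046421172614
pin [ 14.06830406 -54.83545716  28.32527191]
```

```bash
python3 -c "
from h import *
from scipy.optimize import least_squares
for n in('s6','s0'):
  f='scene0' if n=='s0' else n
  d=np.load(f'pics/{f}.npz')['d'];L=(pts('scene',d).reshape(-1,3)-O)@D*1e3
  c=17 if n=='s0' else 208
  S=L[(abs(L[:,2]-38)<10)&(abs(L[:,0]-c)<20.5)&(L[:,1]>8)&(L[:,1]<92)]
  r=least_squares(lambda q:np.hypot(S[:,0]-q[0]-q[1]*(S[:,1]-50),S[:,2]-q[2])-22,[c,0,22],loss='soft_l1')
  print(n,len(S),r.x.round(4),np.abs(r.fun).mean())
"
```

```text
s6 325 [2.067785e+02 6.200000e-03 2.228410e+01] 1.3744994113315807
s0 315 [1.54594e+01 1.06000e-02 2.21019e+01] 1.4981102940190756
```

Fitting a cylinder to the depth data gives the axis at x ≈ 207–208 mm, z ≈ 22 mm and a tilt of about 0.006 rad. All are in tolerance, so I'm handing in.

```bash
python3 -c "
from station import env
print(env.job_done())"
```

```text
the job is handed in; nothing more can be done
None
```

I pushed the sleeve up its lane with the part-open fingers, at up to 40 mm/s and with camera checks along the way. I handed the job in at about 12 s with the fingers still pressing it on the stop; no verdict came back.

- **Sleeve position:** the last depth fit put its axis about 207 mm up the slope (needed 204–212) and 22 mm above the deck (needed 18–26).
- **Squareness:** the fitted tilt was about 0.006 rad, within the 0.05 limit. A cruder straight-line fit gave about 0.03 rad, also inside it; I trusted the cylinder fit more.
- **Push:** the wrist force along the slope held at about 9–10 N. It was about 2 N before the stop was reached, so the sleeve is pressed well over the 0.5 N needed.
- **Everything else:** the pin was still at its lip and nothing else I could see in the close-up pictures had moved. I did not measure the bystanders' positions at the end.

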